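# Sort the incense-stub forceps by their jaws

### The arm

A 6-joint arm with a two-finger parallel gripper is mounted at the origin on the work surface. World frame = base frame: x ahead of the robot, y to its left, z up, the work surface at z = 0. Lengths are in m, angles in rad, forces in N, time in s.
With the tool pointing down it reaches from about 0.375 to 0.9 m from the base axis. Payload 3.1 kg.
Tool frame: the origin (TCP) lies on the mounting face of the last link; the fingertips stand finger_overhang ahead of it and the grasp point (between the pads) lies 155 mm ahead of it (finger_overhang is the distance from the TCP to the fingertips, in m); x points along the fingers, y is the direction in which the jaws open and shut, and the axes are right-handed (so a half turn about x gives the same grasp; the last joint's range is limited). The gripper opens to 85 mm and grips with 20 to 120 N. Pads are 22 mm wide; open, the fingers measure 114 mm over their backs; the gripper's body (76 mm by 85 mm) begins 54 mm behind the grasp point. The pads swing forward as they close: fully open they stand 13 mm farther back than shut.
Start: joints at [0.984, 0.527, 1.433, -0, 1.181, -0.178], TCP at [0.248, 0.573, 0.405] pointing down, gripper open.
Joint ranges: [-3.08, 3.08], [-0.75, 2.2], [0.22, 2.44], [-1.43, 4.57], [0, 2.65], [-2.85, 2.85]. Speed limits (rad/s): [2.79, 2.79, 3.14, 3.14, 3.14, 3.14].

### API

Orientations are given as a unit quaternion [x, y, z, w].
In Python, from cell import * gives the robot as it stands. The module is installed in compiled form; this text tells all that it offers. Calls block until the motion is done:
- move_ptp(position, orientation): joint-space move of the TCP to a pose.
- move_linear(position, frame=None, v=0.15): straight line of the TCP; frame=None keeps the orientation; v is the mean speed in m/s.
- movej(angles): joint-space move.
- open_jaws() and clamp(squeeze=None): open the fingers fully, or close them until they stop; squeeze is the grip in N (None keeps the last).
- sleep(seconds).
- inverse_kinematics(position, orientation): joint angles nearest the present ones, or None.
- get_image(name): name is "side" or "top"; returns (picture, depth): 480x640x3 uint8, red, green, blue; 480x640 float32, m along the optical axis (not along the pixel's ray), 0 where there is no reading.
- camera_info(name): a dict with "vfov" (degrees; the focal length in pixels is half the picture's height over the tangent of half this angle, whatever the lens; pixels are square), "cx", "cy" (the principal point, pixels), "D" ([k1, k2, p1, p2, k3] as OpenCV has them; the pictures are not rectified), "camera_from_world" (4x4, takes a point from world to camera coordinates). Camera axes: x right, y down, z forward; pixel columns grow to the right and rows downward; lengths in m; the calibration is good to about 2 mm. A picture is of the moment at which its call begins. camera_info takes no time and is no camera call.
A pose or a line that the arm cannot do raises Unreachable and nothing moves.
- sign_off(): hands the job in, once; it reports no verdict.
Readings, each from a call of its own:
- current_t(): time.
- current_q(): joint angles.
- current_qvel(): joint speeds.
- current_tau(): joint torques, N m.
- current_tcp_pos(): TCP position.
- current_ee_rot(): TCP orientation.
- current_contact_force(): force on the tool from outside, world axes, zero at the start.
- current_moment(): the same for the moment, N m.
- current_width(): finger opening in m.
Only numpy, scipy, OpenCV 4.12 (cv2) and the standard library are available. Lean on these libraries where they do the work, as an engineer would, in place of code of your own. Each camera call takes 0.05 s, during which the arm holds its last target.

### The job

Two pairs of forceps were left on the altar table after the burnt stubs were pulled from the incense pot. Sort them by their jaws: the pair ratcheted shut is clean and goes into the wooden tray, the pair left open is still ashy and goes into the steel wash basin. Lower each one in so that it lies flat on the bottom, without dropping it; keep the shut pair shut and the open pair open, and leave the other things on the table where they are.

Things in the scene. Friction and masses are not known exactly. Their poses are not given: they have to be found in the camera images.
- forceps_a_pivot (a point): steel ring-handled ratchet forceps, 160 mm long, 80 g, lying flat. Point: middle of the box lock where the arms cross, 4.5 mm above the underside. +x to the jaws, z up. Pinch the box lock from above across y: a block 22 mm long (x), 15 wide (y), 9 thick; squeezing it moves neither arm. Jaw tips 52 mm ahead, ends of finger rings 109 mm behind; other parts 6-7 mm thick
- forceps_a_jaw (a joint): jaw angle of the forceps_a pair, rad: 0 to 0.03 = shut, jaws together and ratchet bars engaged between the handles, which hold it; 0.4 or more = open, jaws and handles spread, ratchet free. A free hinge is loose (about 0.04 N m) and stays where it is put: squeezing handles or jaws would close it
- forceps_b_pivot (a point): the second pair of forceps, same make and frame as forceps_a_pivot. In either pair one arm is fixed in the frame (ring on the -y side); the other turns about the point as the jaws open, its ring swinging towards +y, its jaw towards -y, so an open pair's middle line is turned minus half the jaw angle from +x. Width over the rings: 60 mm shut, up to 115 mm open
- forceps_b_jaw (a joint): jaw angle of the pair of forceps_b_pivot, meaning as for forceps_a_jaw
- basin_floor (a point): round stainless steel wash basin, fixed, left or right of the forceps. Point: centre of its inner floor, 5 mm above the table. Flat floor 228 mm across; steep wall 4 mm thick leaning outwards to a rim 60 mm above the table, 275 mm across over the rolled edge
- tray_floor (a point): open wooden tray with brass straps, fixed, on the other side. Point: centre of its inner floor, 8 mm above the table. Inside 220 mm (x, its long axis) by 130 mm (y), 38 mm deep; walls 8 mm thick, tops 46 mm above the table
- marigold_dish: blue ceramic dish, 156 mm across, heaped with orange plastic marigold blossoms to 75 mm high; origin at the centre of its underside. Loose, to be left alone
- glass_jar: glass jar with a wire-bail flip lever lid, 90 mm across, 126 mm tall; origin at the centre of its underside. Loose, to be left alone
- lighter: white plastic pocket lighter with a red thumb lever and steel hood, lying flat, 74 x 24 x 12 mm; origin at the centre of its underside. Loose, to be left alone
- tea_cup: white porcelain tea cup without handle, 62 mm across, 45 mm tall; origin at the centre of its underside. Loose, to be left alone
Not all that is in view belongs to the job. Leave any orange look-alike of the part that bears forceps_b_pivot alone.

How it is judged:
At the end, for the whole second after the job is handed in: Shut pair in the wooden tray, open pair in the steel basin: box lock inside the walls and at most 22 mm above the floor, tool tilted under 0.3 rad (not propped on a rim), at rest; the shut pair's jaw angle still under 0.12 rad, the open pair's over 0.25 rad (x of forceps_a_pivot in the frame of tray_floor between -0.105 and 0.105 m and y of forceps_a_pivot in the frame of tray_floor between -0.06 and 0.06 m and z of forceps_a_pivot in the frame of tray_floor between -0.005 and 0.022 m and angle between each of forceps_a_pivot, forceps_b_pivot's own z axis and vertical below 0.3 rad and linear speed of each of forceps_a, forceps_b below 0.03 m/s and angular speed of each of forceps_a, forceps_b below 0.3 rad/s and value of joint forceps_a_jaw below 0.12 rad and horizontal distance between forceps_b_pivot and basin_floor below 0.112 m and z of forceps_b_pivot in the frame of basin_floor between -0.005 and 0.022 m and value of joint forceps_b_jaw above 0.25 rad); the robot touches nothing.
It fails at once if a pair of forceps is dropped: it meets the bottom of a container faster than 0.75 m/s (a fall of about 30 mm) ((horizontal distance between forceps_a_pivot and tray_floor below 0.13 m and z of forceps_a_pivot in the frame of tray_floor below 0.05 m and linear speed of forceps_a above 0.75 m/s) or (horizontal distance between forceps_a_pivot and basin_floor below 0.13 m and z of forceps_a_pivot in the frame of basin_floor below 0.05 m and linear speed of forceps_a above 0.75 m/s) or (horizontal distance between forceps_b_pivot and tray_floor below 0.13 m and z of forceps_b_pivot in the frame of tray_floor below 0.05 m and linear speed of forceps_b above 0.75 m/s) or (horizontal distance between forceps_b_pivot and basin_floor below 0.13 m and z of forceps_b_pivot in the frame of basin_floor below 0.05 m and linear speed of forceps_b above 0.75 m/s)).
It fails at once if another thing on the table is shifted by more than 30 mm (distance of any of marigold_dish, glass_jar, lighter, tea_cup from where it was at the start of the episode above 0.03 m).
It also fails if it takes over 58 s, if anything falls off the work surface, if the arm or the gripper's body presses on something with over 40 N, if the wrist force passes 120 N, or if a joint passes its speed limit or range.

## Working session

There is one attempt and no reset: what is moved stays moved. The work goes in short steps, each a Python script; the robot and the scene stay as the last script left them, time stands still between calls to the robot, and variables do not carry over. Pictures are saved under pics/ and viewed, and the job is handed in when it is done.

```bash
mkdir -p pics; ls
python3 - <<'E'
from cell import *
import cv2, numpy as np
for n in ["top","side"]:
    p,d=get_image(n); cv2.imwrite(f"pics/{n}0.png",p[:,:,::-1]); np.savez(f"pics/{n}0.npz",p=p,d=d)
    print(n,camera_info(n), (d==0).mean())
print(current_t(),current_tcp_pos(),current_ee_rot(),current_width())
try: print(finger_overhang)
except Exception as e: print(e)
E
```

```text
pics
top {'vfov': 50.436005109410495, 'cx': 315.49888359208927, 'cy': 232.00541292003481, 'D': array([-0.01864276,  0.        ,  0.        ,  0.        ,  0.        ]), 'camera_from_world': array([[-2.47335036e-02, -9.99693977e-01,  4.53734266e-04,
         1.13903870e-02],
       [-9.95785129e-01,  2.45966916e-02, -8.83571089e-02,
         5.12357768e-01],
       [ 8.83189092e-02, -2.63720271e-03, -9.96088759e-01,
         1.26270733e+00],
       [ 0.00000000e+00,  0.00000000e+00,  0.00000000e+00,
         1.00000000e+00]])} 0.0039453125
side {'vfov': 51.46437706307315, 'cx': 323.0798243414343, 'cy': 245.7140413758795, 'D': array([0.04120803, 0.        , 0.        , 0.        , 0.        ]), 'camera_from_world': array([[ 0.94867476, -0.31569041,  0.01886151, -0.50520165],
       [-0.17409288, -0.57109261, -0.8022125 ,  0.11650175],
       [ 0.26402246,  0.7577551 , -0.5967406 ,  1.17374372],
       [ 0.        ,  0.        ,  0.        ,  1.        ]])} 0.003841145833333333
0.1 [0.24822982 0.57324617 0.40384323] [ 0.14286728  0.69264264 -0.1441524   0.69213814] 0.08565414982195324
0.1734
```

View pics/top0.png

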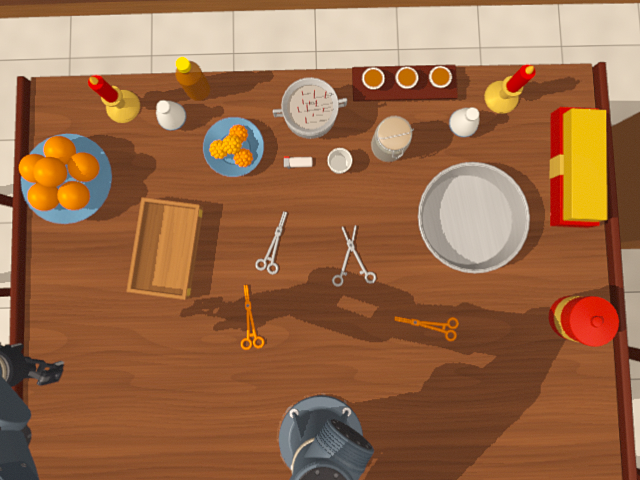

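View pics/side0.png

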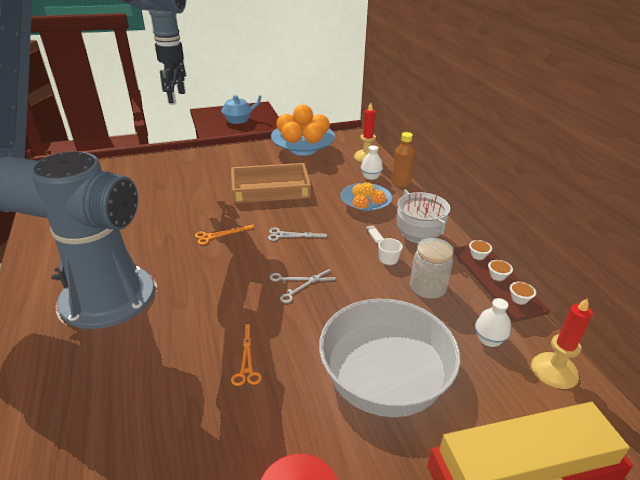

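The top view shows four candidates:
- steel pair at about (272,243), which looks shut
- steel pair at about (353,252), which looks open
- orange look-alike at (250,318), to be left alone
- orange look-alike at (430,327), to be left alone

The tray is at (165,248) and the basin at (474,217). I'll check the two steel pairs in a close crop.

```bash
cat > h.py <<'E'
import numpy as np, cv2
from cell import *
def cam(n):
    c=camera_info(n); f=240/np.tan(np.radians(c['vfov']/2))
    return np.array([[f,0,c['cx']],[0,f,c['cy']],[0,0,1]]),np.array(c['D']),np.array(c['camera_from_world'])
def pix2plane(n,uv,z):
    K,D,T=cam(n); p=cv2.undistortPoints(np.array(uv,float).reshape(-1,1,2),K,D)[:,0]
    r=np.c_[p,np.ones(len(p))]@T[:3,:3]; o=-T[:3,:3].T@T[:3,3]
    return o+r*((z-o[2])/r[:,2])[:,None]
def world2pix(n,P):
    K,D,T=cam(n); return cv2.projectPoints(np.array(P,float).reshape(-1,1,3),cv2.Rodrigues(T[:3,:3])[0],T[:3,3],K,D)[0][:,0]
E
python3 - <<'E'
import numpy as np,cv2
p=np.load('pics/top0.npz')['p'][:,:,::-1]
cv2.imwrite('pics/crop0.png',cv2.resize(p[200:300,240:390],None,fx=5.3,fy=5.3,interpolation=cv2.INTER_CUBIC)[:600,:800])
E
```

```text
(no output)
```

View pics/crop0.png

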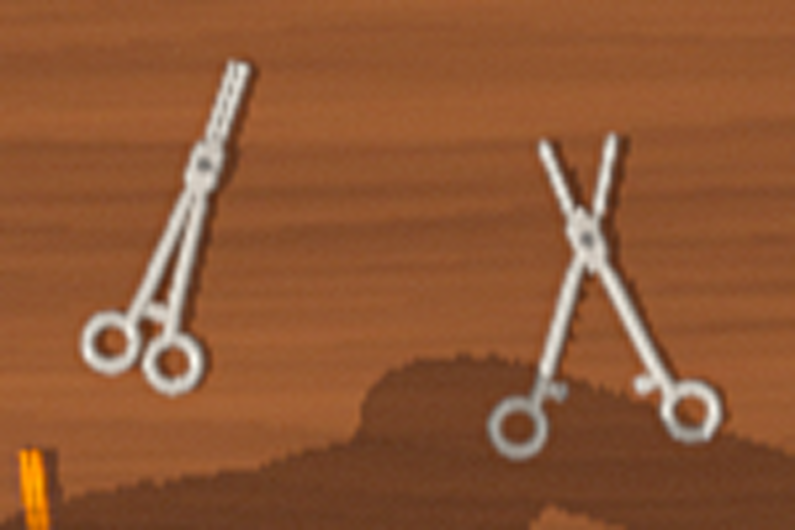

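Left steel pair: jaws together at crop (238,65), with the ratchet bar bridging the handles, so it is shut (a). Right steel pair: jaws and handles are spread, lock at crop (588,240), so it is open (b). Next I'll compute positions.

```bash
cat > m.py <<'E'
from h import *
d=np.load('pics/top0.npz'); D=d['d']
K,Dc,T=cam('top')
v,u=np.mgrid[0:480,0:640]; pts=np.c_[u.ravel(),v.ravel()].astype(float)
p=cv2.undistortPoints(pts.reshape(-1,1,2),K,Dc)[:,0]
C=np.c_[p,np.ones(len(p))]*D.reshape(-1,1)
W=((C-T[:3,3])@T[:3,:3]).reshape(480,640,3)
def reg(a,zlo,zhi):
    x0,y0,x1,y1=a; w=W[y0:y1,x0:x1].reshape(-1,3); w=w[D[y0:y1,x0:x1].ravel()>0]; return w[(w[:,2]>zlo)&(w[:,2]<zhi)]
print('table z',np.median(reg((210,190,250,230),-1,1)[:,2]))
t=reg((115,180,215,310),0.036,0.056); r=cv2.minAreaRect(t[:,:2].astype(np.float32)*1000); print('tray',r,np.median(t[:,2]),len(t))
t=reg((115,180,215,310),-0.005,0.02)
b=reg((405,150,545,285),0.05,0.07); (c,R)=cv2.minEnclosingCircle(b[:,:2].astype(np.float32)*1000); print('basin',c,R,np.median(b[:,2]))
# pix->world landmarks
def cr(x,y): return ((x+.5)/5.3-.5+240,(y+.5)/5.3-.5+200)
for n,L in dict(a=[(205,165),(238,65),(110,342),(173,362)],b=[(588,240),(545,143),(615,137),(518,427),(692,410)]).items():
    P=pix2plane('top',[cr(*q) for q in L],.008); print(n,(P[:,:2]*1000).round(1).tolist(), np.linalg.norm(P-P[0],axis=1).round(4))
    print(' side px',world2pix('side',P).round(1).tolist())
    a=np.degrees(np.arctan2(*(P-P[0])[1:,:2].T[::-1])); print(' ang',a.round(1))
E
python3 m.py
python3 - <<'E'
import numpy as np,cv2
p=np.load('pics/side0.npz')['p'][:,:,::-1]
cv2.imwrite('pics/crop1.png',cv2.resize(p[210:320,255:345],None,fx=5,fy=5,interpolation=cv2.INTER_CUBIC))
E
```

```text
table z -0.001857501992315352
tray ((480.91741943359375, 378.758544921875), (149.86593627929688, 234.0337371826172), 81.14937591552734) 0.04383703462896532 1138
basin (536.96630859375, -390.07421875) 137.63963317871094 0.05886402835821496
a [[519.4, 93.6], [567.5, 76.7], [435.4, 140.6], [425.2, 110.6]] [0.     0.051  0.0962 0.0958]
 side px [[307.9, 233.5], [326.4, 233.9], [274.2, 229.2], [273.2, 235.8]]
 ang [-19.3 150.7 169.7]
b [[478.7, -89.7], [526.0, -70.4], [528.1, -104.2], [390.1, -53.5], [396.1, -136.9]] [0.     0.0511 0.0515 0.0957 0.0951]
 side px [[313.9, 277.3], [329.5, 269.0], [334.8, 277.2], [275.3, 275.1], [286.4, 296.5]]
 ang [  22.2  -16.4  157.8 -150.2]
```

View pics/crop1.png

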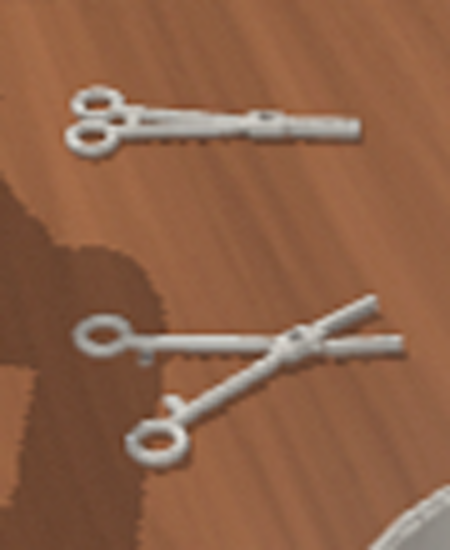

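Both lock positions agree with the side view to about 1–2 mm: a at side (308,234), b at (314,278). Yaws are a ≈ -19.8° and b ≈ +20.5°, with b's jaw angle about 0.57 rad. Next I'll hover over a and see where the fingertips stand when open and when shut.

```bash
cat >> h.py <<'E'
from scipy.spatial.transform import Rotation as Ro
A=np.array([.5194,.0936]); YA=np.radians(-19.8)
B=np.array([.4780,-.0900]); YB=np.radians(20.5)
TR=np.array([.4809,.3788]); YT=np.radians(-8.85)
BA=np.array([.5370,-.3901])
def quat(yaw,flip=False):
    if flip: yaw+=np.pi
    x=np.array([0,0,-1.]); y=np.array([-np.sin(yaw),np.cos(yaw),0]); return Ro.from_matrix(np.c_[x,y,np.cross(x,y)]).as_quat()
def shot(n,name,box=None,s=1):
    p,d=get_image(n); np.savez(f'pics/{name}.npz',p=p,d=d); q=p[:,:,::-1]
    if box: q=q[box[1]:box[3],box[0]:box[2]]
    cv2.imwrite(f'pics/{name}.png',cv2.resize(q,None,fx=s,fy=s,interpolation=cv2.INTER_CUBIC)); return p,d
E
python3 - <<'E'
from h import *
print(Ro.from_quat(current_ee_rot()).as_matrix().round(2).tolist())
for nm,xy,y in (('a',A,YA),('b',B,YB),('tray',TR+.028*np.array([np.cos(YT),np.sin(YT)]),YT),('basin',BA,np.radians(-5))):
    for f in (0,1):
        for z in (.28,.18):
            j=inverse_kinematics([*xy,z],quat(y,f)); print(nm,f,z,None if j is None else np.round(j,2))
E
```

```text
[[-0.0, 0.4, 0.92], [-0.0, 0.92, -0.4], [-1.0, -0.0, -0.0]]
a 0 0.28 [-0.03  0.59  1.79 -0.    0.77 -1.26]
a 0 0.18 [-0.03  0.77  1.82 -0.    0.55 -1.26]
a 1 0.28 [-0.03  0.59  1.79 -0.    0.77  1.88]
a 1 0.18 [-0.03  0.77  1.82 -0.    0.55  1.88]
b 0 0.28 [-0.42  0.55  1.89 -0.    0.7  -2.34]
b 0 0.18 [-0.42  0.75  1.93 -0.    0.46 -2.34]
b 1 0.28 [-0.42  0.55  1.89 -0.    0.7   0.8 ]
b 1 0.18 [-0.42  0.75  1.93 -0.    0.46  0.8 ]
tray 0 0.28 [ 0.46  0.69  1.52 -0.    0.94 -0.96]
tray 0 0.18 [ 0.46  0.84  1.55 -0.    0.75 -0.96]
tray 1 0.28 [ 0.46  0.69  1.52 -0.    0.94  2.18]
tray 1 0.18 [ 0.46  0.84  1.55 -0.    0.75  2.18]
basin 0 0.28 [-0.8   0.73  1.43 -0.    0.99 -2.28]
basin 0 0.18 [-0.8   0.87  1.46 -0.    0.81 -2.28]
basin 1 0.28 [-0.8   0.73  1.43 -0.    0.99  0.86]
basin 1 0.18 [-0.8   0.87  1.46 -0.    0.81  0.86]
```

```bash
python3 - <<'E'
from h import *
t0=current_t(); move_ptp([*A,.30],quat(YA)); t1=current_t()
shot('side','s1',(180,60,420,300),2.5); shot('top','t1',(200,150,360,290),4)
t2=current_t(); clamp(20); t3=current_t(); print(current_width())
shot('side','s2',(180,60,420,300),2.5)
T=current_tcp_pos(); print(T,t1-t0,t3-t2)
for L in (.155,.1734,.186): print(L,world2pix('side',T-[0,0,L]))
print(current_contact_force(),current_t())
E
cd pics; python3 -c "
import cv2,numpy as np
cv2.imwrite('s12.png',np.hstack([cv2.resize(cv2.imread(f)[100:500,200:500],None,fx=1.3,fy=1.3) for f in('s1.png','s2.png')]))"
```

```text
5.180383340900138e-05
[0.51941428 0.09355214 0.29999343] 2.0166999999999997 0.7666
0.155 [[307.98352076 190.45011181]]
0.1734 [[307.97963623 196.55007156]]
0.186 [[307.976909   200.66735744]]
[0.21651859 0.07190086 0.56485354] 3.0333
```

View pics/s12.png

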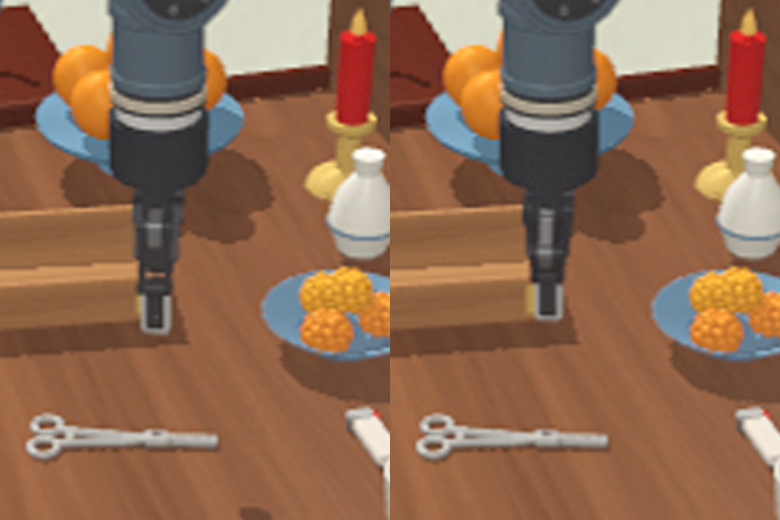

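View pics/t1.png

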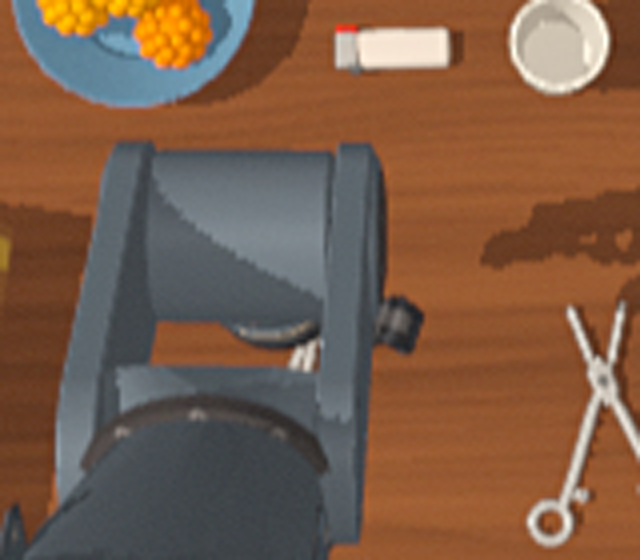

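With the gripper shut, the fingertip edge is at about side (308.6,197.8). The prediction for an overhang of 0.1734 is 196.6, so 0.1734 is the shut overhang, and the fingers line up with a's lock. Next: descend and grip a.

Run:
```python
from h import *
open_jaws(); move_linear([*A,.1745],v=.15); print(current_contact_force(),current_t())
clamp(50); print('w',current_width(),current_contact_force(),current_t())
move_linear([*A,.235],v=.1); sleep(.2); print('w',current_width(),current_contact_force(),current_moment(),current_t())
shot('side','s3',(220,160,380,300),5)
```

```text
[ 0.1452592  -0.50854597  0.11435569] 4.8
w 0.013288010649356835 [-0.46935061  0.25845504  4.94184853] 5.45
w 0.013305281770893844 [-0.70734605 -0.3259919  -0.61306844] [-0.01792594 -0.05959467 -0.02076001] 6.4083
```

View pics/s3.png

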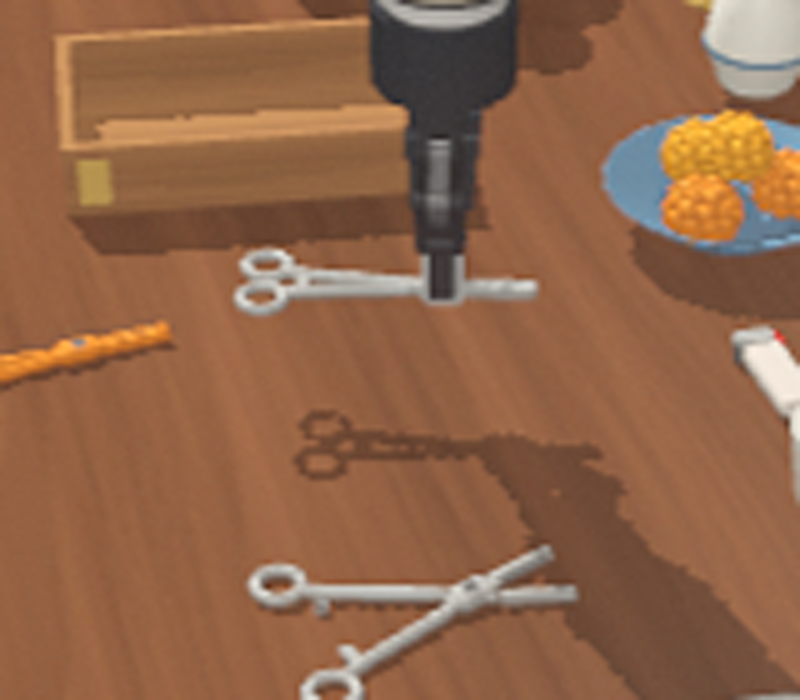

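a is gripped level at the lock: side-crop (440,290), rings at (265,280), still shut. Now over to the tray.

```bash
python3 - <<'E'
from h import *
P=TR+.028*np.array([np.cos(YT),np.sin(YT)])
move_ptp([*P,.26],quat(YT)); print(current_t(),current_width(),current_contact_force())
shot('top','t4',(110,170,260,320),4);shot('side','s4',(200,110,360,230),5)
print(world2pix('side',[[*P,.0905]]),world2pix('top',[[*P,.09]]))
# tray corners by model on both views
c,s=np.cos(YT),np.sin(YT)
for n in('top','side'):
    print(n,world2pix(n,[[TR[0]+a*c-b*s,TR[1]+a*s+b*c,.046] for a,b in((.118,.073),(.118,-.073),(-.118,-.073),(-.118,.073))]).round(1).tolist())
E
cd pics; python3 -c "
import cv2,numpy as np
cv2.imwrite('s4b.png',cv2.resize(cv2.imread('s4.png'),(800,600)))"
```

```text
7.55 0.012911776827523739 [-1.0121465  -0.75168967 -1.48635085]
[[277.91872726 161.87859511]] [[158.52803253 235.01244578]]
top [[140.8, 197.1], [198.5, 204.5], [184.1, 299.2], [125.5, 291.4]]
side [[303.7, 162.3], [310.2, 184.3], [231.8, 189.5], [230.7, 166.6]]
```

View pics/t4.png

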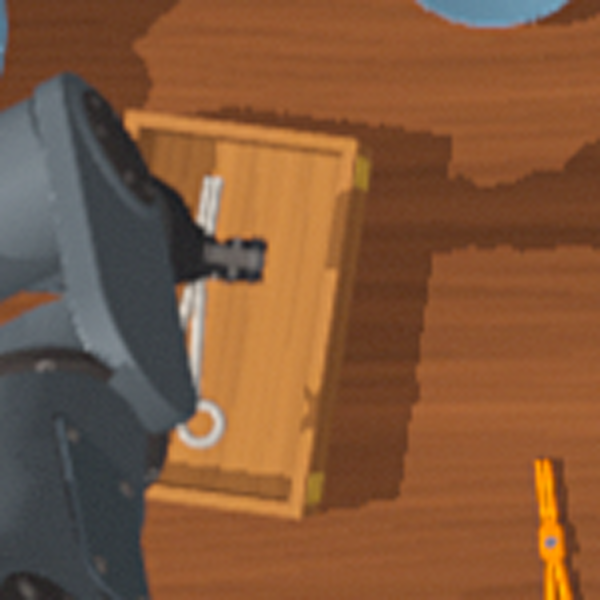

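View pics/s4b.png

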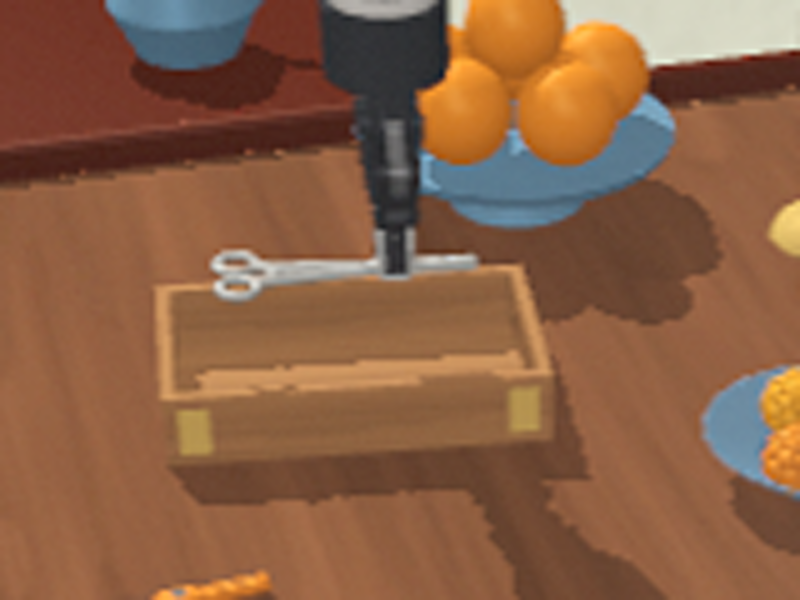

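The tray corners at top (199.5,205), (185.7,299) and (141.7,197.5) sit about 1 px right of the model, so I'll shift the target 1.5 mm in -y. a hangs level and aligned inside the walls. Now lower it.

```bash
sed -i 's/TR=np.array(\[.4809,.3788\])/TR=np.array([.4809,.3773])/' h.py
python3 - <<'E'
from h import *
P=TR+.028*np.array([np.cos(YT),np.sin(YT)])
move_linear([*P,.215],v=.12); move_linear([*P,.1838],v=.05); print(current_t(),current_width(),current_contact_force())
open_jaws(); print(current_width(),current_contact_force())
move_linear([*P,.27],v=.15); print(current_t(),current_contact_force())
move_ptp([*B,.27],quat(YB,1)); print(current_t())
shot('top','t5',(110,180,230,310),5);shot('side','s5',(200,130,360,310),4)
E
```

```text
8.95 0.013161570415952076 [-0.08651875 -0.31915343  0.0884663 ]
0.08532470670599766 [ 0.0415419  -0.35799244 -0.76048348]
10.3667 [-0.81381317 -0.01967604 -1.05597731]
12.0667
```

View pics/t5.png

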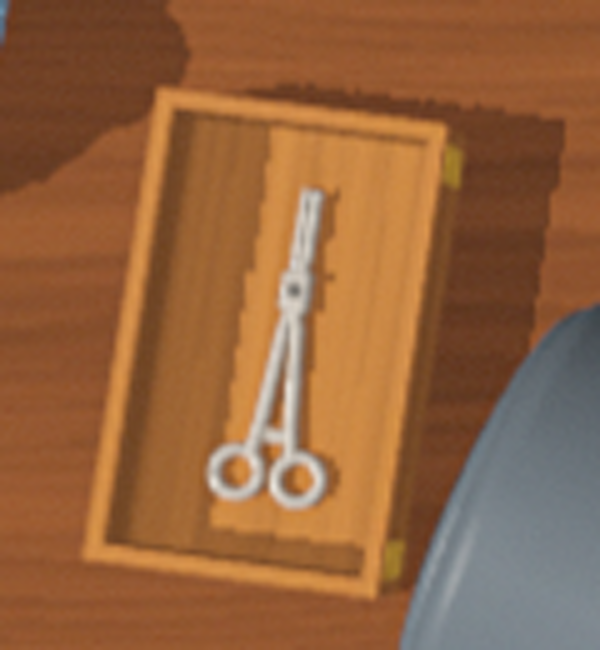

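View pics/s5.png

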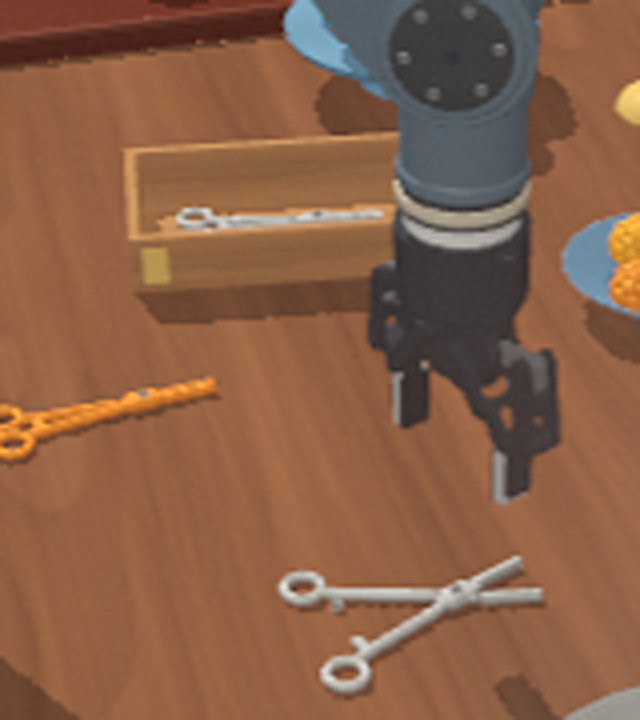

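a lies flat and shut in the tray, lock at t5 (294,290), clear of all the walls. b is untouched under the gripper at s5 (458,595). Now grip b.

Run:
```python
from h import *
move_linear([*B,.1745],v=.15); print(current_contact_force(),current_t())
clamp(40); print('w',current_width(),current_contact_force(),current_t())
move_linear([*B,.26],v=.1); print('w',current_width(),current_contact_force(),current_moment(),current_t())
shot('side','s6',(220,170,380,320),5);shot('top','t6',(300,190,420,310),5)
```

```text
[ 0.63642072 -0.86655717  0.37258168] 12.95
w 0.0133380941176794 [-1.12244497  0.33844077  5.41958973] 13.6
w 0.01385426282953449 [ 0.57199669 -0.40187762 -1.09461976] [-0.02464967 -0.02144178 -0.00361402] 14.6083
```

View pics/s6.png

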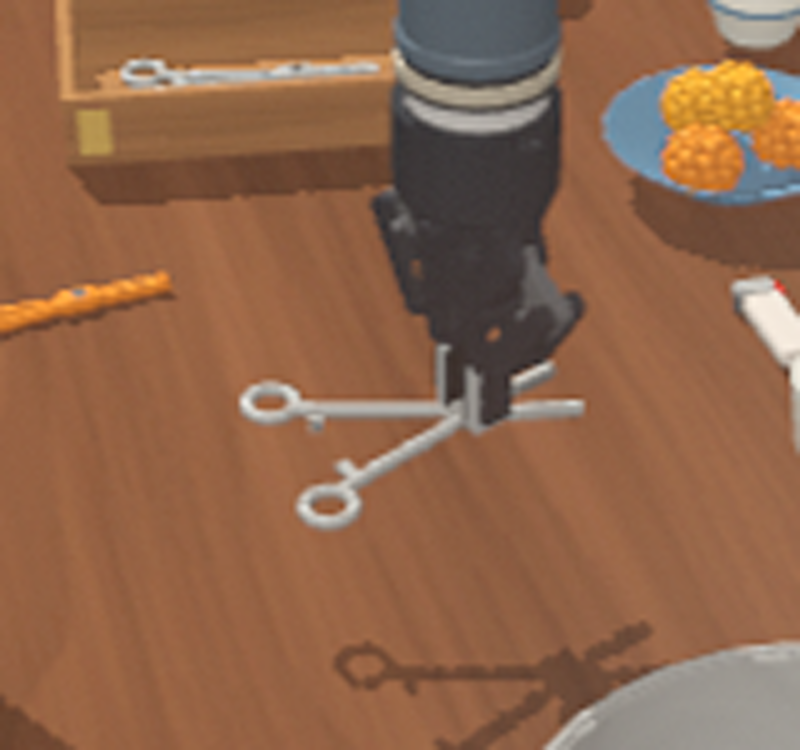

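View pics/t6.png

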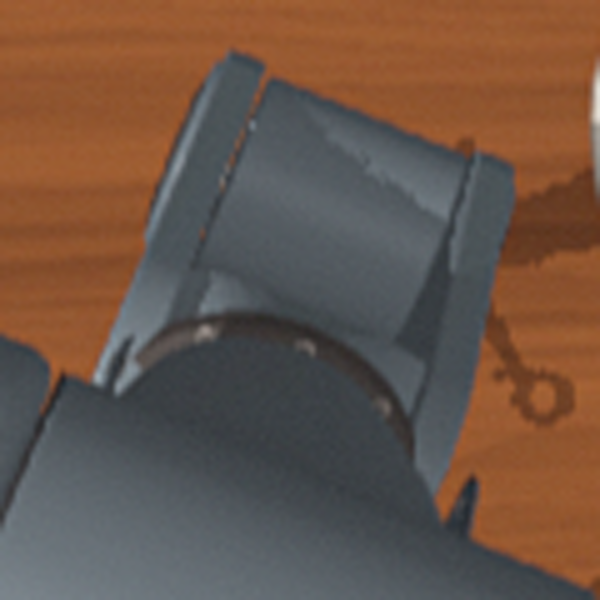

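b is held level and still open: rings at s6 (270,403) and (328,507), jaws spread. Now to the basin.

```bash
cat >> h.py <<'E'
YW=np.radians(-5); PW=BA+.028*np.array([np.cos(YW-.28),np.sin(YW-.28)])
E
python3 - <<'E'
from h import *
move_ptp([*PW,.265],quat(YW,1)); print(current_t(),current_width(),current_contact_force())
shot('top','t7',(400,140,560,290),5);shot('side','s7',(300,200,480,420),3)
for n in('top','side'): print(n,world2pix(n,[[BA[0]+.1375*np.cos(a),BA[1]+.1375*np.sin(a),.057] for a in np.arange(4)*np.pi/2]).round(1).tolist())
E
```

```text
15.9333 0.013706256948872711 [-0.77178209  0.84090331 -0.55814516]
top [[470.0, 162.2], [417.3, 218.3], [475.8, 272.9], [528.3, 215.7]]
side [[449.7, 331.8], [362.0, 301.3], [322.0, 363.5], [420.7, 404.0]]
```

View pics/t7.png

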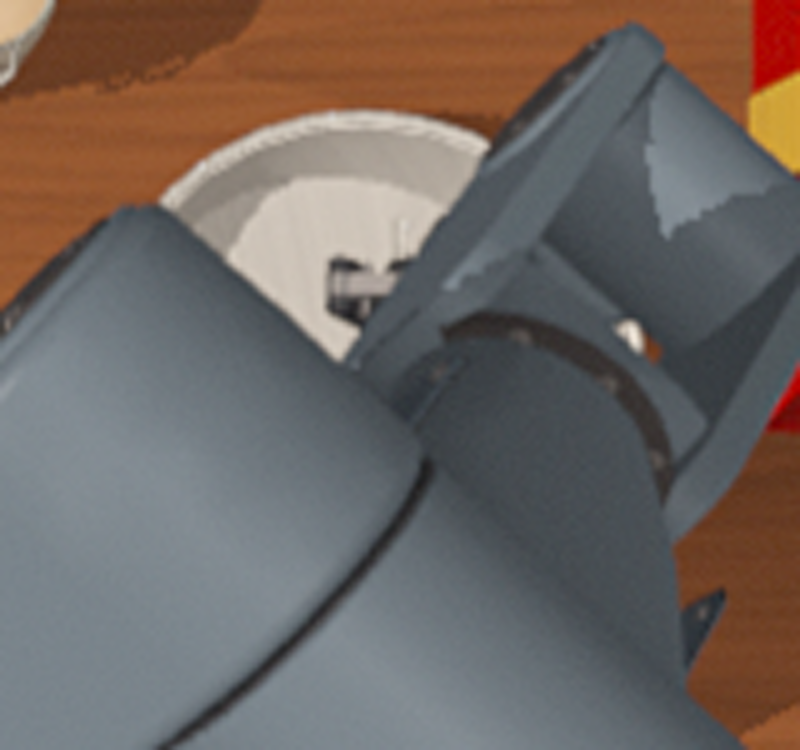

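View pics/s7.png

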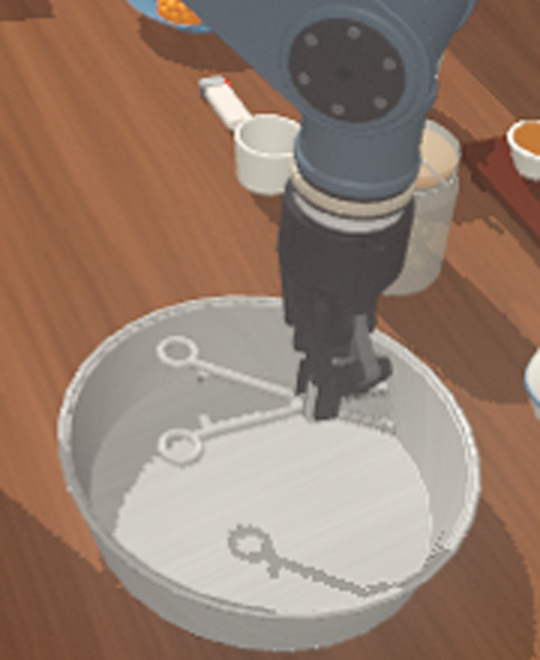

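The basin rim matches the model (top edge at row 162), and b is level over the floor and still open. Now lower it.

Run:
```python
from h import *
move_linear([*PW,.215],v=.12); move_linear([*PW,.1807],v=.05); print(current_t(),current_width(),current_contact_force())
open_jaws(); print(current_width(),current_contact_force())
move_linear([*PW,.28],v=.15); print(current_t(),current_contact_force())
move_ptp([.45,0.08,.40],quat(0.3,1)); print(current_t())
shot('top','t8');shot('side','s8',(300,260,480,430),4)
p=cv2.imread('pics/t8.png'); cv2.imwrite('pics/t8b.png',cv2.resize(p[150:285,400:550],None,fx=5,fy=4.4,interpolation=cv2.INTER_CUBIC))
```

```text
17.4333 0.013554135057714715 [ 0.78913537 -0.42083924 -0.46660091]
0.08540324920173917 [-0.59689477 -0.12879157  0.53961531]
18.9333 [0.01426433 0.28730073 0.4549937 ]
20.775
```

View pics/t8b.png

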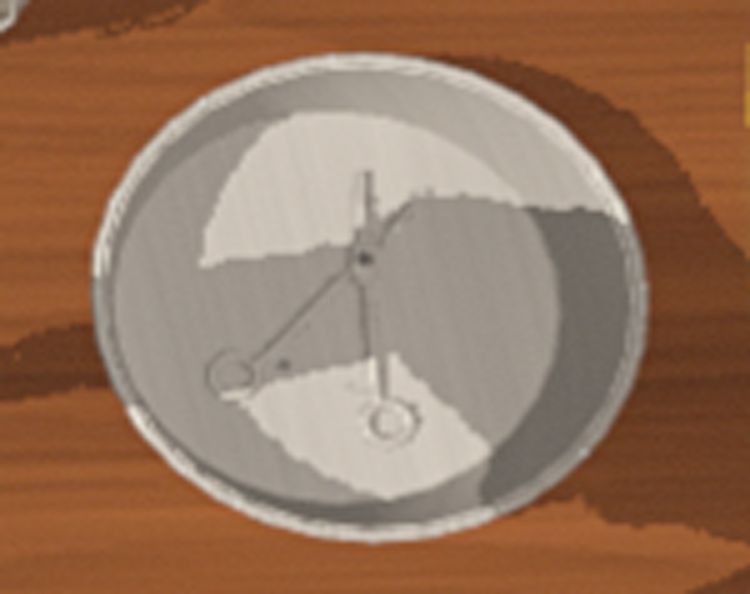

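View pics/t8.png

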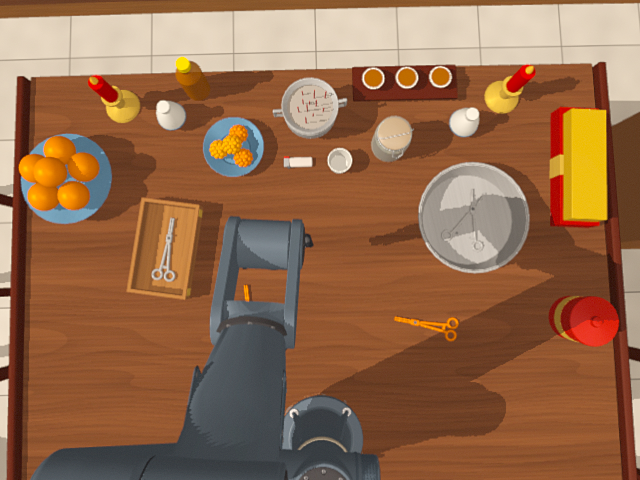

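View pics/s8.png

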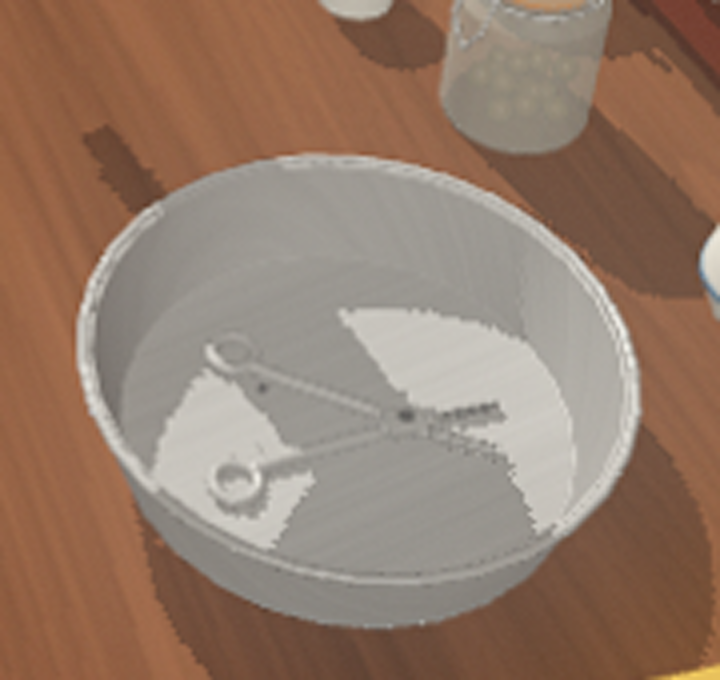

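The top view shows b flat on the basin floor, lock at t8b (365,259). Its rings are about 54° apart, which puts the jaw angle near 0.6 rad. a lies in the tray at (169,240), shut. The dish, lighter, cup, jar and uncovered orange pair are at their starting pixels, and the gripper is clear. Handing in.

Run:
```python
from h import *
print(np.abs(current_qvel()).max()); sign_off(); print(current_t())
```

```text
0.003731216337394089
the job is handed in; nothing more can be done
the job is handed in; nothing more can be done
```

Both pairs of forceps are sorted and the job was handed in at about 21 s of the 58 s allowed. The shut steel pair lies flat in the wooden tray and the open steel pair lies flat in the steel basin. I gripped each by its box lock and lowered it to about 1 mm above the floor before letting go.

- **Jaws:** in the last pictures the shut pair's ratchet bar still bridges its handles. The open pair measures about 0.6 rad, against 0.57 before the move, which is within reading error.
- **Other things:** the marigold dish, glass jar, lighter and tea cup show no visible shift. I did not touch either orange look-alike; one was partly hidden by the arm in the final view.
- **Forces and clearance:** contact force read at each step never passed about 5.5 N. That peak came when the gripper closed on the open pair at table level, and may have been light fingertip contact. The gripper was clear of everything at hand-in.
- **Disagreements:** the tray's edges appeared about 1 px from my model, so I shifted the target by 1.5 mm. The side camera put the fingertips and the open pair's lock about 1 px from prediction. No check failed.

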